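# Close up the conditioning pot and set its purge valve

## Task

The abrading rubbers are loaded in the small conditioning pot, so close it up: set the lid on the pot, fully home, and press the orange toggle-clamp handle right down so that the clamp holds the lid. Then set the purge air: wind the red handwheel clockwise (seen from above) by its crank handle until it stops, and open it again by exactly two full turns. Finish still gripping the crank handle there, without letting go (the spindle has no lock and the air is turned on next), and leave the other things on the table undisturbed.

Things in the scene. Friction and masses are not known exactly. Their poses are not given: they have to be found in the camera images.
- unit: the conditioning unit, fixed to the table: grey base plate 120 x 310 x 8 mm that carries, along its own y axis, the valve (y = +105 mm), a pressure gauge (y = +50, 86 mm high), the open aluminium pot (axis at y = -45; two rubbers lie in it) and the toggle clamp (y = -140). Origin on the table under the plate, z up
- lid_seat (a point): where the seated lid's origin belongs: on the pot's axis, 8 mm below its rim. The pot is 120 mm across outside, 110 mm inside, its rim 63 mm above the table
- lid: the loose round lid, about 180 g, lying on its spigot at the left or right end of the bench; origin at the centre of its underside, z up. Black spigot 100 mm across, 8 mm high, chamfered, drops into the pot (4 mm play all round); aluminium disc 124 mm across, top at 16 mm; on a thin stem a black cylindrical knob 32 mm across, 30 to 60 mm above the origin
- lid_knob (a point): middle of the lid's knob, 48 mm above the lid's origin
- clamp (a joint): toggle-clamp handle, rad: 0 = open, slanting 55 degrees up and away from the pot, its end 155 mm above the table; 0.96 = shut, level, pointing to the unit's -y. Pin along the unit's x at y = -149 mm, 80 mm above the table; reach 86 mm, orange sleeve 16 mm thick at its end. 1 to 2 N on the sleeve moves it and it stays where left. The linked arm, upright when open, comes down on the lid's edge
- clamp_tip (a point): point on the upper side of the orange sleeve, 72 mm from the pin, where to press; when the clamp is shut it is 88 mm above the table
- valve (a joint): valve opening = angle of the red handwheel, rad: 0 = closed against its stop, growing as it opens, anticlockwise seen from above; one turn = 6.283, end at 18.85. Starts 0.5 to 1.1 turns open. About 2 N at the handle turns it; it stays where left. At 0 and at each full turn the crank handle stands on the unit's -x side of the valve's axis
- valve_axis (a point): point on the upright axis of the handwheel, 130 mm above the table (level with the middle of the crank handle). The red spoked wheel is 87 mm across, its top 102 mm above the table, its hub nut reaches 106 mm.
- handle (a point): middle of the crank handle: an upright black grip 18 mm thick, 105 to 149 mm above the table, 38 mm from the wheel's axis; this point is 130 mm above the table. It revolves freely on its pin, so a gripper can hold it from above and carry it round without turning the wrist
- gloss_tile: bystander: flat black tile 62 x 88 x 13 mm, at the other end of the bench from the lid; origin under its middle
- parts_pot: bystander: white pot with a green lid, 45 mm across, 43 mm high, behind the unit; origin under its middle
- tweezers: bystander: tweezers 18 x 120 x 8 mm at the left of the table; origin under the middle
Mind the look-alikes: they are no part of the job. Leave any purple look-alike of the lid alone.

How it is judged:
On the way, in this order (a step that is already met when the one before it is completed fails the run):
1. the lid sits home on the pot with the clamp down on it (horizontal distance between lid and lid_seat below 0.007 m and z of lid in the frame of unit below 0.058 m and angle between lid's own z axis and vertical below 0.05 rad and value of joint clamp above 0.9 rad), for 0.2 s.
2. the valve is closed against its stop (value of joint valve below 0.1 rad), for 0.2 s.
At the end, for the whole second after the job is handed in: the valve stands two turns open (12.57 rad) within 15 degrees, and the fingers still grip the crank handle (over 1.5 N, grasp point within 30 mm of its middle); the clamp is shut (over 0.90 rad); the lid is home (within 7 mm sideways and 3 mm in height, level within 3 degrees) (all of step 1 and value of joint valve between 12.306 and 12.826 rad and contact force between the fingers and crank above 1.5 N and distance between the grasp point and handle below 0.03 m); the arm keeps its last pose, push and grip.
It fails at once if a bystander was pushed more than 25 mm (distance of any of gloss_tile, parts_pot, tweezers from where it was at the start of the episode above 0.025 m).
It also fails if it takes over 72 s, if anything falls off the work surface, if the arm or the gripper's body presses on something with over 40 N, if the wrist force passes 120 N, or if a joint passes its speed limit or range.

## Robot

A 7-joint arm with a two-finger parallel gripper is mounted at the origin on a cart in front of the work surface, level with it; the furniture and walls round the work are solid. World frame = base frame: x ahead of the robot, y to its left, z up, the work surface at z = 0. Lengths are in m, angles in rad, forces in N, time in s.
With the tool pointing down it reaches from about 0.4 to 0.85 m from the base axis. Payload 4.5 kg.
Tool frame: the origin (TCP) lies midway between the tips of the shut fingers; the grasp point (between the pads) lies 19 mm behind it; x points along the fingers, y is the direction in which the jaws open and shut, and the axes are right-handed (so a half turn about x gives the same grasp; the last joint's range is limited). The gripper opens to 88 mm and grips with 3 to 60 N. Pads are 18 mm wide; open, the fingers measure 123 mm over their backs; the gripper's body (75 mm by 187 mm) begins 45 mm behind the grasp point.
Start: joints at [-1.247, 0.689, -0.195, 1.565, 0.157, 0.902, -0.215], TCP at [0.179, 0.599, 0.239] pointing down, gripper open.
Joint ranges: [-3.01, 3.01], [-0.46, 2.08], [-1.47, 1.51], [0.13, 2.56], [-1, 4.14], [0.04, 2.09], [-2.66, 2.66]. Speed limits (rad/s): [2.57, 2.57, 3.14, 3.14, 3.14, 3.14, 3.14].

## Interface

Orientations are given as a unit quaternion [x, y, z, w].
In Python, from plant import r gives the robot as it stands.
- The arm moves only by the tool arm_command, never from a script. Its argument "plan" is a list of rows, each a list of 5 numbers: the finger opening in m, from 0 to 0.0881, then the shift along the tool's x, y, z in m, then the turn about the tool's x in rad. In form: [[grip, dx, dy, dz, roll], ...]. A call has 1 to 12 rows; each row shifts and turns the commanded pose from where the row before left it, along the tool's axes as they then stand; what a row does not reach is not made up. A row lasts 1/8 s, in which the tool goes at most 62.5 mm and 10.7 degrees, less where a joint would pass 70% of its speed; a pose out of reach is approached as far as the arm can. A call is refused whole if a number of a shift passes 0.0625 or a number of a turn 0.188, either way. A call with a gripper value outside its range is refused whole. The fingers move at their own pace and stop on an object; "force" is the grip in N (left out, the last holds). Time passes only in rows, so rows that do not move let the fingers close. It gives the time, the measured TCP pose, the force and the opening at its end, in the units of the state.
- r.get_state(): the state, without advancing time (a new reading comes with each control period).
- r.snapshot(name): name is "side" or "top"; returns (picture, depth): 384x512x3 uint8, red, green, blue; 384x512 float32, m along the optical axis (not along the pixel's ray), 0 where there is no reading.
- r.calibration(name): a dict with "fx", "fy", "cx", "cy" (pixels), "k1" (the pictures are not rectified: a ray, as slopes to the right and down, at radius r is drawn at 1 + k1 r^2 times it, then the intrinsics apply), "eye" and "orientation" of the camera in the world. Camera axes: x right, y down, z forward; pixel columns grow to the right and rows downward; lengths in m; the calibration is good to about 2 mm. A picture is of the moment at which its call begins. calibration takes no time and is no camera call.
- r.finish_job(): hands the job in, once; it reports no verdict.
The state is a dict: "clock": time; "q": joint angles; "qd": joint speeds; "joint_torque": joint torques, N m; "tool_pos": TCP position; "eef_rot": TCP orientation; "contact_force": force on the tool from outside, world axes, zero at the start; "moment": the same for the moment, N m; "opening": opening from 0.0 (shut) to 1.0 (fully open).
Only numpy, scipy, OpenCV 4.12 (cv2) and the standard library are available. Lean on these libraries where they do the work, as an engineer would, in place of code of your own. Each camera call takes 0.05 s, during which the arm holds its last target.

## Working session

There is one attempt and no reset: what is moved stays moved. The work goes in short steps, Python scripts to look and compute and a tool call to move; the robot and the scene stay as the last step left them, time stands still between calls to the robot, and variables do not carry over. Pictures are saved under pics/ and viewed, and the job is handed in when it is done.

Besides the shell and the picture viewer there is one more tool, called after "Emit:" as name([rows], argument=value, ...), one row to a line, values as JSON. arm_command: Moves the arm, as the interface text tells. Its arguments: {"type":"object","properties":{"plan":{"type":"array","items":{"type":"array","items":{"type":"number"}}},"force":{"type":"number"}},"required":["plan"]}

```bash
ls; mkdir -p pics; python3 - <<'E'
from plant import r
import cv2
s=r.get_state(); print(s)
for n in ("side","top"):
    im,d=r.snapshot(n); c=r.calibration(n); print(n,c)
    cv2.imwrite(f"pics/{n}0.png",im[:,:,::-1])
    import numpy as np; np.save(f"pics/{n}0_d.npy",d)
E
```

```text
pics
{'clock': 0.0, 'q': array([-1.24721199,  0.68996803, -0.19456393,  1.56636309,  0.15734485,
        0.90254907, -0.21513863]), 'qd': array([-8.45108475e-04,  1.53516992e-03,  5.23337177e-04,  5.27489763e-04,
        2.14067780e-03, -7.43355764e-04, -1.58894617e-05]), 'joint_torque': array([ 2.03824038e-04, -5.27555537e+01, -1.26663040e+00, -1.53424484e+01,
       -5.25678496e-02,  6.66270062e-03,  1.61284911e-04]), 'tool_pos': array([0.17843938, 0.59830016, 0.23791623]), 'eef_rot': array([ 0.10139035,  0.69974638, -0.10272171,  0.69965938]), 'contact_force': array([-0.01369823,  0.08047959, -0.55483636]), 'moment': array([0.00377854, 0.04432894, 0.00752744]), 'opening': 1.000416398451105}
side {'fx': 363.56119829313434, 'fy': 363.56119829313434, 'cx': 259.3478258619385, 'cy': 196.91605748311744, 'k1': 0.0038668763651603143, 'eye': array([ 0.25027928, -0.99821205,  0.880194  ]), 'orientation': array([ 0.87554896, -0.12492256,  0.06262779, -0.46247825])}
top {'fx': 405.7719352758437, 'fy': 405.7719352758437, 'cx': 251.08897236313757, 'cy': 193.23653730901017, 'k1': -0.08052345825414814, 'eye': array([0.27718369, 0.0709307 , 1.54821094]), 'orientation': array([ 0.7039713 , -0.70302262,  0.06956444, -0.07310539])}
```

View pics/side0.png

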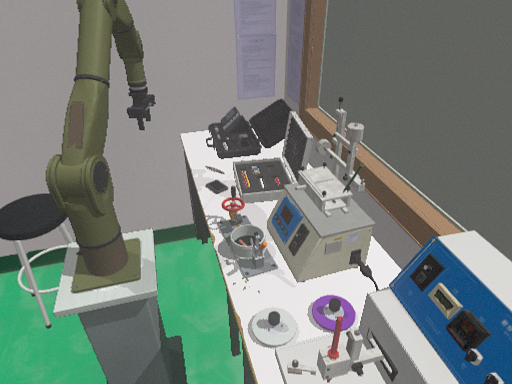

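View pics/top0.png

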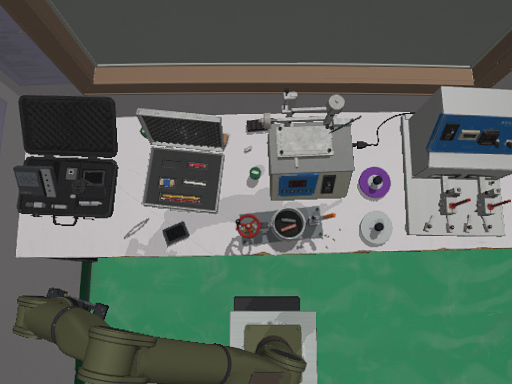

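The unit is in the middle, with the valve at top-view (248,226), the pot at (289,224) and the orange clamp tip at (328,217). The loose grey lid is at (376,229), with the purple look-alike above it at (375,182). The tile is at (176,233). Next I'll measure these.

```bash
cat > h.py <<'E'
import numpy as np, cv2
from scipy.spatial.transform import Rotation as R
def cam(c):
    K=np.array([[c['fx'],0,c['cx']],[0,c['fy'],c['cy']],[0,0,1.]]); D=np.array([c['k1'],0,0,0.])
    return K,D,R.from_quat(c['orientation']).as_matrix(),np.array(c['eye'])
def ray(c,uv):
    K,D,M,e=cam(c); p=cv2.undistortPoints(np.array(uv,float).reshape(-1,1,2),K,D).reshape(-1,2)
    d=np.c_[p,np.ones(len(p))]@M.T
    return e,d
def plane(c,uv,z):
    e,d=ray(c,uv); return e+d*((z-e[2])/d[:,2])[:,None]
def cloud(c,depth):
    h,w=depth.shape; u,v=np.meshgrid(np.arange(w),np.arange(h))
    e,d=ray(c,np.c_[u.ravel(),v.ravel()])
    return (e+d*depth.reshape(-1,1)).reshape(h,w,3)
def proj(c,P):
    K,D,M,e=cam(c); q=(np.array(P,float).reshape(-1,3)-e)@M
    return cv2.projectPoints(q,np.zeros(3),np.zeros(3),K,D)[0].reshape(-1,2)
E
python3 - <<'E'
import cv2,numpy as np
from plant import r
from h import *
t=cv2.imread('pics/top0.png');s=cv2.imread('pics/side0.png')
a=cv2.resize(t[180:270,160:420],None,fx=3,fy=3,interpolation=cv2.INTER_CUBIC)
cv2.imwrite('pics/top_crop.png',a)
b=cv2.resize(s[170:355,190:360],None,fx=3.2,fy=3.2,interpolation=cv2.INTER_CUBIC)
cv2.imwrite('pics/side_crop.png',b)
c=r.calibration('top');d=np.load('pics/top0_d.npy');P=cloud(c,d)
for n,(u,v) in dict(lid=(365,235),knob=(378,226),table=(345,238),rimL=(275,224),tile=(176,233),potfloor=(290,219),wheel=(248,226),clamp=(328,217),ppot=(255,173)).items(): print(n,P[v,u].round(3))
E
```

```text
lid [ 0.43  -0.354  0.016]
knob [ 0.459 -0.394  0.053]
table [ 0.419 -0.279  0.007]
rimL [ 0.471 -0.012  0.027]
tile [0.437 0.365 0.01 ]
potfloor [ 0.49  -0.069  0.025]
wheel [0.453 0.089 0.107]
clamp [ 0.482 -0.193  0.133]
ppot [0.663 0.064 0.048]
```

View pics/top_crop.png

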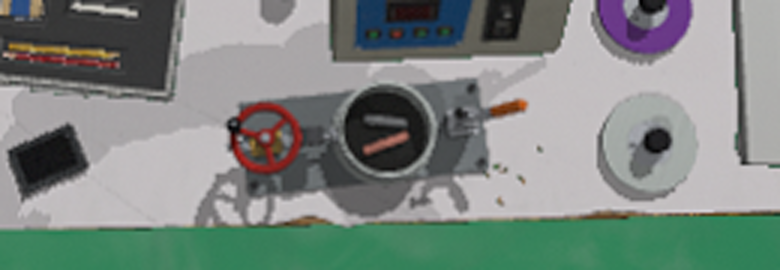

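View pics/side_crop.png

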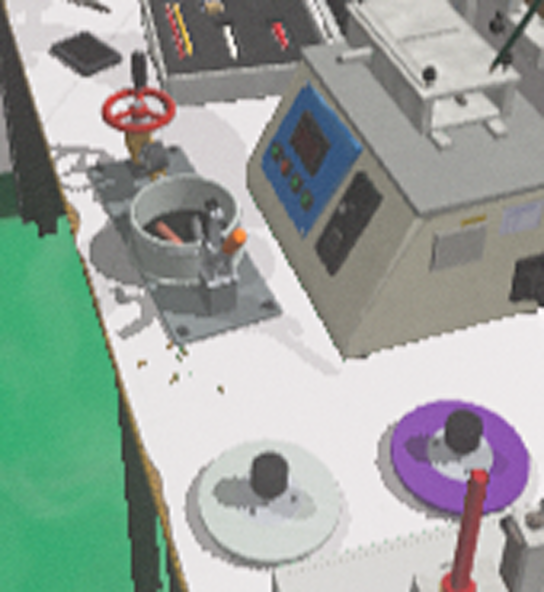

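```bash
python3 - <<'E'
import cv2,numpy as np
from plant import r
from h import *
ct=r.calibration('top');cs=r.calibration('side')
t=cv2.imread('pics/top0.png');s=cv2.imread('pics/side0.png')
Pt=cloud(ct,np.load('pics/top0_d.npy'));Ps=cloud(cs,np.load('pics/side0_d.npy'))
def circ(xy):
    A=np.c_[2*xy,np.ones(len(xy))];b=(xy**2).sum(1)
    x=np.linalg.lstsq(A,b,rcond=None)[0]; return x[:2],np.sqrt(x[2]+x[0]**2+x[1]**2)
for nm,c,im,P in (('top',ct,t,Pt),('side',cs,s,Ps)):
    hsv=cv2.cvtColor(im,cv2.COLOR_BGR2HSV)
    red=(((hsv[...,0]<6)|(hsv[...,0]>174))&(hsv[...,1]>150)&(hsv[...,2]>90))
    near=(abs(P[...,0]-.45)<.09)&(abs(P[...,1]-.085)<.09)
    m=(red&near).astype(np.uint8)
    cn=cv2.findContours(m,cv2.RETR_EXTERNAL,cv2.CHAIN_APPROX_NONE)[0]
    k=max(cn,key=cv2.contourArea).reshape(-1,2)
    w=plane(c,cv2.convexHull(k).reshape(-1,2),.098)[:,:2]
    print(nm,'wheel',circ(w))
    # dark handle above 0.11
    m=(hsv[...,2]<70)&(P[...,2]>.112)&(P[...,2]<.16)&near
    print(' handle',m.sum(),np.median(P[m],0),P[m].min(0),P[m].max(0))
    om=(hsv[...,0]>6)&(hsv[...,0]<18)&(hsv[...,1]>180)&(hsv[...,2]>120)&(abs(P[...,0]-.47)<.1)&(abs(P[...,1]+.17)<.12)
    print(' orange',om.sum(),np.median(P[om],0),P[om].min(0),P[om].max(0))
    k=(P[...,2]>.008)&(P[...,2]<.025)&(abs(P[...,0]-.45)<.09)&(abs(P[...,1]+.38)<.09)
    k=((P[...,2]>.009)&(abs(P[...,0]-.45)<.085)&(abs(P[...,1]+.38)<.085)).astype(np.uint8)
    cn=max(cv2.findContours(k,cv2.RETR_EXTERNAL,cv2.CHAIN_APPROX_NONE)[0],key=cv2.contourArea).reshape(-1,2)
    print(' lid depth', circ(plane(c,cn,.013)[:,:2]))
    kb=(hsv[...,2]<60)&(P[...,2]>.03)&(abs(P[...,0]-.45)<.085)&(abs(P[...,1]+.38)<.085)
    print(' knob',kb.sum(),P[kb].mean(0),P[kb].min(0),P[kb].max(0))
    top=kb&(P[...,2]>.056); print(' knobtop',top.sum(),P[top].mean(0))
    # rim points
    rm=(abs(P[...,2]-.063)<.004)&(abs(P[...,0]-.46)<.08)&(abs(P[...,1]+.06)<.08)
    q=P[rm][:,:2]; c0,_=circ(q); 
    for _ in range(5):
        rr=np.linalg.norm(q-c0,axis=1); g=abs(rr-.0575)<.006; c0,ra=circ(q[g])
    print(' rim',g.sum(),c0,ra)
    pm=(abs(P[...,2]-.008)<.003)
# plate edges top
b=t.copy()
g=cv2.resize(b[195:255,225:335],None,fx=7,fy=7,interpolation=cv2.INTER_NEAREST);cv2.imwrite('pics/unit7.png',g)
E
```

```text
top wheel (array([0.45552473, 0.08831628]), np.float64(0.04096029886692706))
 handle 18 [0.46219485 0.1238102  0.14727399] [0.45662223 0.11669273 0.12622129] [0.47279798 0.13071021 0.15249504]
 orange 13 [ 0.48801147 -0.20167659  0.14913436] [ 0.48585305 -0.21142933  0.13339178] [ 0.49077457 -0.18964099  0.15630631]
 lid depth (array([ 0.45821533, -0.39863178]), np.float64(0.059257438631127965))
 knob 52 [ 0.45695916 -0.39533415  0.05666586] [ 0.44381535 -0.40869677  0.03863015] [ 0.46993748 -0.385035    0.06781341]
 knobtop 34 [ 0.45803352 -0.39741544  0.06015899]
 rim 113 [ 0.47102258 -0.06003851] 0.05686705179738008
side wheel (array([0.45868332, 0.08270062]), np.float64(0.03599093758692877))
 handle 24 [0.46458154 0.12064925 0.13046267] [0.45884891 0.11696738 0.11287217] [0.4692216  0.12399875 0.14906123]
 orange 6 [ 0.48664242 -0.21141304  0.1487157 ] [ 0.48391919 -0.21343271  0.14717285] [ 0.49038163 -0.21015359  0.15197014]
 lid depth (array([ 0.45907991, -0.39796539]), np.float64(0.062133099990561644))<stdin>:29: RuntimeWarning: Mean of empty slice.
  ret = um.true_divide(
Traceback (most recent call last):
ValueError: zero-size array to reduction operation minimum which has no identity
```

```bash
python3 - <<'E'
import cv2,numpy as np
from plant import r
from h import *
ct=r.calibration('top');cs=r.calibration('side')
t=cv2.imread('pics/top0.png');s=cv2.imread('pics/side0.png')
u=np.array
C=u([.471,-.060]);V=u([.456,.088]);L=u([.458,-.398])
def cir(c,im,ce,z,ra,sc,o,col):
    a=np.linspace(0,6.283,80);P=np.c_[ce[0]+ra*np.cos(a),ce[1]+ra*np.sin(a),0*a+z]
    q=((proj(c,P)-o+.5)*sc).astype(np.int32); cv2.polylines(im,[q],True,col,1)
for nm,c,im,o1,sz in (('t',ct,t,(225,195),(110,65)),('s',cs,s,(212,180),(75,100))):
    sc=6; g=cv2.resize(im[o1[1]:o1[1]+sz[1],o1[0]:o1[0]+sz[0]],None,fx=sc,fy=sc,interpolation=cv2.INTER_NEAREST)
    cir(c,g,C,.063,.06,sc,u(o1),(0,255,0));cir(c,g,V,.098,.0435,sc,u(o1),(0,255,0))
    yaw=np.arctan2(.0152,.1485);ux=u([np.cos(yaw),np.sin(yaw)]);uy=u([-ux[1],ux[0]])
    O=C+.045*uy
    box=[O+a*.06*ux+b*.155*uy for a,b in((1,1),(1,-1),(-1,-1),(-1,1))]
    q=((proj(c,np.c_[u(box),[.008]*4])-u(o1)+.5)*sc).astype(np.int32);cv2.polylines(g,[q],True,(255,0,255),1)
    cv2.imwrite(f'pics/ov_{nm}.png',g)
for nm,c,im,o1,sz in (('t',ct,t,(350,200),(60,60)),('s',cs,s,(240,295),(70,60))):
    sc=6; g=cv2.resize(im[o1[1]:o1[1]+sz[1],o1[0]:o1[0]+sz[0]],None,fx=sc,fy=sc,interpolation=cv2.INTER_NEAREST)
    cir(c,g,L,.016,.062,sc,u(o1),(0,0,255));cir(c,g,L,.060,.016,sc,u(o1),(0,0,255))
    cv2.imwrite(f'pics/ovl_{nm}.png',g)
a,b=cv2.imread('pics/ovl_t.png'),cv2.imread('pics/ovl_s.png');cv2.imwrite('pics/ovl.png',np.hstack([a,b]))
print(np.degrees(yaw))
E
```

```text
5.844265224194552
```

View pics/ov_t.png

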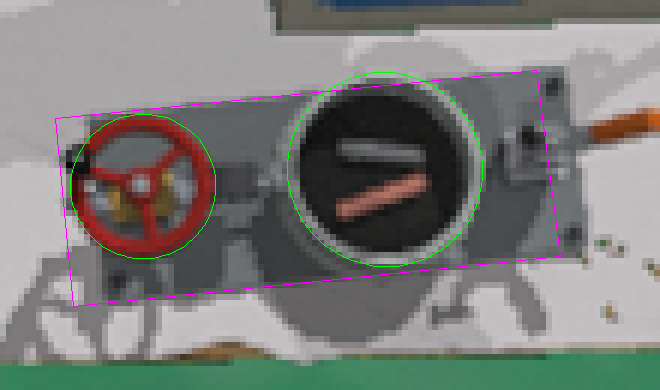

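View pics/ov_s.png

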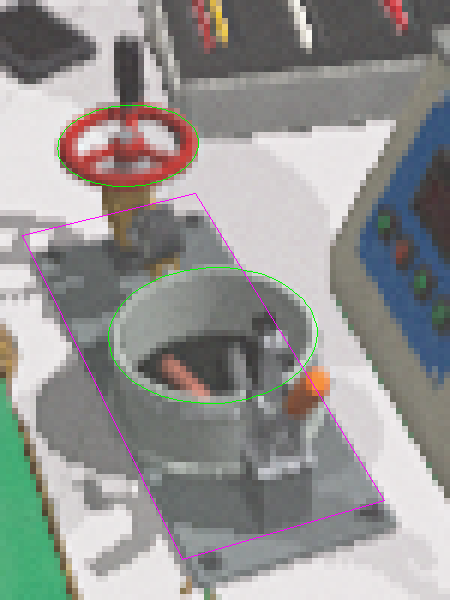

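View pics/ovl.png

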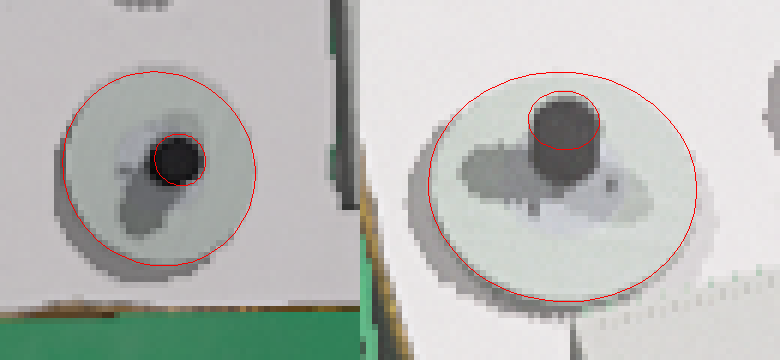

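```bash
python3 - <<'E'
import numpy as np
from plant import r
from h import *
s=r.get_state();M=R.from_quat(s['eef_rot']).as_matrix();print(M.round(3))
ct=r.calibration('top');P=cloud(ct,np.load('pics/top0_d.npy')).reshape(-1,3)
cs=r.calibration('side');Q=cloud(cs,np.load('pics/side0_d.npy')).reshape(-1,3)
A=np.vstack([P,Q])
A=A[(A[:,2]<.6)]
print('max height grid rows x .35..0.8, cols y .6..-.65')
ys=np.arange(.6,-.66,-.05)
print('     ',*['%4d'%(y*100) for y in ys])
for x in np.arange(.325,.8,.05):
    print('%.3f'%x,*['%4d'%(1000*np.max(np.r_[A[(abs(A[:,0]-x)<.025)&(abs(A[:,1]-y)<.025),2],0])) for y in ys])
B=A[(abs(A[:,0]-.475)<.05)&(A[:,1]<-.13)&(A[:,1]>-.2)&(A[:,2]>.06)]
print(B[np.argsort(-B[:,2])][:20].round(3))
E
```

```text
[[-0.     0.286  0.958]
 [-0.002  0.958 -0.286]
 [-1.    -0.002  0.   ]]
max height grid rows x .35..0.8, cols y .6..-.65
        60   54   49   44   39   34   29   24   19   14    9    4    0   -5  -10  -15  -20  -25  -30  -35  -40  -45  -50  -55  -60  -65
0.325    4    5    5    0    0    0    0    0    0    0    0    0    0    0    0    0    0    0    0    0    0    0    0    0    0    0
0.375    8    9    9    9   18   11    8    8    9    8   16    8    8   10    8    8   11   10    9    7   23    9    9    7    6    9
0.425    9   15    9   10   21   21   18    8   11  103  108  107   65   68   70   16   20   10    8   24   63   26   82  108   83  111
0.475   44    9   15    9   18   19   11    9   11  152  152  107   86   33   66  137  156   12   10   25   67   25   82  111  189  186
0.525   51   10   55   61   61   57   64   59   56   11   15   22   67   67   69   17   14    8    6   19   25   19   83   86  305  231
0.575   52    9   54   49   48   47   46   47   54   11    9    8  137  154  153  133  151  117  103   19   22   22   81   83  250  237
0.625   52    8   54   48 
[... 298 characters left out ...]
  9    8  337  334  268  268  480  475  406  194    8    8   10  330  342  342  339
0.775   89   11  133  220  278  286  284  284  287    9   17  345  508  506  408  485  477  404  108   92   83    8  364  373  373  374
[[ 0.487 -0.198  0.147]
 [ 0.484 -0.199  0.146]
 [ 0.491 -0.198  0.145]
 [ 0.484 -0.198  0.144]
 [ 0.487 -0.195  0.143]
 [ 0.491 -0.195  0.143]
 [ 0.48  -0.195  0.143]
 [ 0.484 -0.192  0.141]
 [ 0.481 -0.199  0.141]
 [ 0.484 -0.195  0.14 ]
 [ 0.488 -0.192  0.14 ]
 [ 0.481 -0.139  0.138]
 [ 0.477 -0.144  0.138]
 [ 0.474 -0.136  0.138]
 [ 0.481 -0.199  0.138]
 [ 0.481 -0.157  0.137]
 [ 0.481 -0.136  0.137]
 [ 0.478 -0.146  0.136]
 [ 0.482 -0.143  0.135]
 [ 0.486 -0.138  0.135]]
```

```bash
cat >> h.py <<'E'
def rows(M,dw,n,grip):
    d=M.T@np.array(dw,float)/n
    print('dw',np.round(dw,4),'->',n,'x',[grip]+list(d.round(4))+[0])
def yaw(s):
    M=R.from_quat(s['eef_rot']).as_matrix(); return M,np.degrees(np.arctan2(M[1,1],M[0,1]))
E
python3 - <<'E'
from plant import r
from h import *
s=r.get_state();M,y=yaw(s);p=s['tool_pos']
A=np.array([.44,.25,.24]);rows(M,A-p,9,.0881)
B=np.array([.46,-.1,.24]);rows(M,B-A,7,.0881)
C=np.array([.458,-.398,.15]);rows(M,C-B,7,.0881)
E
```

```text
dw [ 0.2615 -0.3484  0.002 ] -> 9 x [0.0881, np.float64(-0.0002), np.float64(-0.0288), np.float64(0.0389), 0]
dw [ 0.02 -0.35  0.  ] -> 7 x [0.0881, np.float64(0.0001), np.float64(-0.0471), np.float64(0.017), 0]
dw [-0.002 -0.298 -0.09 ] -> 7 x [0.0881, np.float64(0.0129), np.float64(-0.0409), np.float64(0.0119), 0]
```

Emit:
arm_command([
  [0.0881,0,-0.029,0.039,0],
  [0.0881,0,-0.029,0.039,0],
  [0.0881,0,-0.029,0.039,0],
  [0.0881,0,-0.029,0.039,0],
  [0.0881,0,-0.029,0.039,0],
  [0.0881,0,-0.029,0.039,0],
  [0.0881,0,-0.029,0.039,0],
  [0.0881,0,-0.029,0.039,0],
  [0.0881,0,-0.029,0.039,0],
], force=40)

```text
clock: 1.23
tool_pos: [0.4411, 0.2471, 0.2385]
eef_rot: [0.102, 0.7, -0.102, 0.7]
contact_force: [0.2, 0.7, -0.3]
opening: 1.0
```

Emit:
arm_command([
  [0.0881,0,-0.047,0.017,0],
  [0.0881,0,-0.047,0.017,0],
  [0.0881,0,-0.047,0.017,0],
  [0.0881,0,-0.047,0.017,0],
  [0.0881,0,-0.047,0.017,0],
  [0.0881,0,-0.047,0.017,0],
  [0.0881,0,-0.047,0.017,0],
  [0.0881,0,0,0,0.157],
  [0.0881,0,0,0,0.157],
  [0.0881,0,0,0,0],
])

```text
clock: 2.48
tool_pos: [0.4602, -0.1008, 0.2385]
eef_rot: [0.21, 0.675, -0.21, 0.675]
contact_force: [0.2, 0.7, 0.5]
opening: 0.998
```

```bash
python3 - <<'E'
from plant import r
from h import *
s=r.get_state();M,y=yaw(s);p=s['tool_pos'];print(s['clock'],p.round(4),y,s['q'].round(3),M[:,0].round(4))
rows(M,np.array([.458,-.398,.15])-p,7,.0881)
E
```

```text
2.475 [ 0.4602 -0.1008  0.2385] 55.48773640449398 [ 0.251  0.496 -0.201  2.014  0.159  0.647  0.915] [-5.e-04 -2.e-04 -1.e+00]
dw [-0.0022 -0.2972 -0.0885] -> 7 x [0.0881, np.float64(0.0127), np.float64(-0.0352), np.float64(0.0238), 0]
```

Emit:
arm_command([
  [0.0881,0.0127,-0.035,0.024,0],
  [0.0881,0.0127,-0.035,0.024,0],
  [0.0881,0.0127,-0.035,0.024,0],
  [0.0881,0.0127,-0.035,0.024,0],
  [0.0881,0.0127,-0.035,0.024,0],
  [0.0881,0.0127,-0.035,0.024,0],
  [0.0881,0.0127,-0.035,0.024,0],
  [0.0881,0.04,0,0,0],
  [0.0881,0,0,0,0],
  [0.0881,0,0,0,0],
])

```text
clock: 3.72
tool_pos: [0.4604, -0.397, 0.1106]
eef_rot: [0.21, 0.675, -0.209, 0.676]
contact_force: [-0.0, 0.4, 1.5]
opening: 0.998
```

```bash
python3 - <<'E'
from plant import r
from h import *
s=r.get_state();M,y=yaw(s);p=s['tool_pos'];print(s['clock'],p.round(4),y,s['q'].round(3))
rows(M,np.array([.458,-.398,.031])-p,4,.0881)
ims=[]
for n,o,c in (('top',0,(376,229)),('side',0,(274,325))):
    im,d=r.snapshot(n);im=im[:,:,::-1]
    y0=min(max(c[1]-50,0),284);ims.append(cv2.resize(im[y0:y0+100,c[0]-50:c[0]+50],None,fx=4,fy=4,interpolation=cv2.INTER_CUBIC))
cv2.imwrite('pics/lid1.png',np.hstack(ims))
E
```

```text
3.725 [ 0.4604 -0.397   0.1106] 55.556937198091966 [ 0.748  0.838 -0.198  1.722  0.258  0.607  1.37 ]
dw [-0.0024 -0.001  -0.0796] -> 4 x [0.0881, np.float64(0.0199), np.float64(-0.0006), np.float64(-0.0004), 0]
```

View pics/lid1.png

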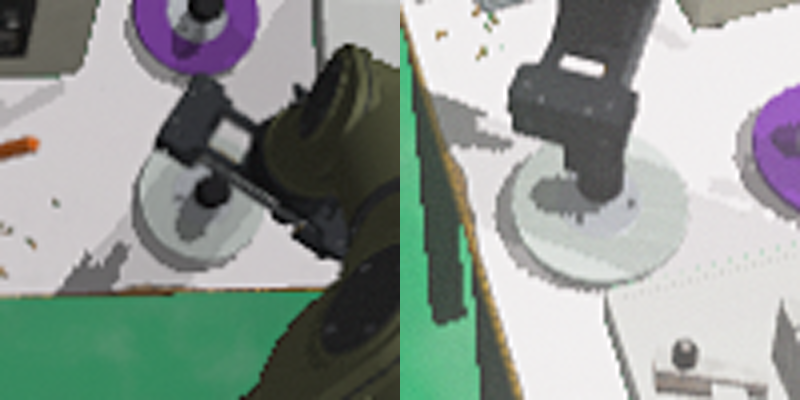

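The fingers hover over the grey lid's knob (top crop about (210,190)), one on each side of it. The purple lid is clear. I'll descend and grip.

Emit:
arm_command([
  [0.0881,0.02,-0.0005,-0.0005,0],
  [0.0881,0.02,-0.0005,-0.0005,0],
  [0.0881,0.02,-0.0005,-0.0005,0],
  [0.0881,0.018,-0.0005,-0.0005,0],
  [0.0881,0,0,0,0],
  [0.02,0,0,0,0],
  [0.02,0,0,0,0],
  [0.02,0,0,0,0],
  [0.02,0,0,0,0],
  [0.02,0,0,0,0],
], force=40)

```text
clock: 5.08
tool_pos: [0.4568, -0.3983, 0.0318]
eef_rot: [0.21, 0.675, -0.21, 0.675]
contact_force: [-1.3, 0.1, 0.7]
opening: 0.456
```

Emit:
arm_command([
  [0.02,0,0,0,0],
  [0.02,0,0,0,0],
  [0.02,0,0,0,0],
])

```text
clock: 5.45
tool_pos: [0.457, -0.3981, 0.0318]
eef_rot: [0.21, 0.675, -0.21, 0.675]
contact_force: [0.4, 1.1, 1.0]
opening: 0.351
```

```bash
python3 - <<'E'
from plant import r
from h import *
s=r.get_state();M,y=yaw(s);p=s['tool_pos'];print(p.round(4),y)
rows(M,np.array([0,0,.2]),5,.02)
rows(M,np.array([.471,-.059,p[2]])-p,9,.02)
E
```

```text
[ 0.457  -0.3981  0.0318] 55.41478957394348
dw [0.  0.  0.2] -> 5 x [0.02, np.float64(-0.04), np.float64(0.0), np.float64(0.0), 0]
dw [0.014  0.3391 0.    ] -> 9 x [0.02, np.float64(0.0), np.float64(0.0319), np.float64(-0.0201), 0]
```

Emit:
arm_command([
  [0.02,-0.02,0,0,0],
  [0.02,-0.04,0,0,0],
  [0.02,-0.04,0,0,0],
  [0.02,-0.04,0,0,0],
  [0.02,-0.04,0,0,0],
  [0.02,-0.02,0,0,0],
  [0.02,0,0,0,0],
])

```text
clock: 6.32
tool_pos: [0.4573, -0.399, 0.2343]
eef_rot: [0.21, 0.674, -0.211, 0.676]
contact_force: [-0.3, 0.8, -2.1]
opening: 0.351
```

Emit:
arm_command([
  [0.02,0,0.032,-0.02,0],
  [0.02,0,0.032,-0.02,0],
  [0.02,0,0.032,-0.02,0],
  [0.02,0,0.032,-0.02,0],
  [0.02,0,0.032,-0.02,0],
  [0.02,0,0.032,-0.02,0],
  [0.02,0,0.032,-0.02,0],
  [0.02,0,0.032,-0.02,0],
  [0.02,0,0.032,-0.02,0],
  [0.02,0,0,0,0],
  [0.02,0,0,0,0],
])

```text
clock: 7.7
tool_pos: [0.4715, -0.0598, 0.2313]
eef_rot: [0.21, 0.676, -0.211, 0.675]
contact_force: [0.2, -0.5, -1.5]
opening: 0.351
```

```bash
python3 - <<'E'
from plant import r
from h import *
s=r.get_state();M,y=yaw(s);p=s['tool_pos'];print(s['clock'],p.round(4),y,s['opening'],s['contact_force'])
u=np.array
ims=[]
for n,c,(w,h) in (('top',(289,224),(60,50)),('side',(250,215),(50,50))):
    im,d=r.snapshot(n);im=im[:,:,::-1].copy()
    ca=r.calibration(n)
    g=cv2.resize(im[c[1]-h:c[1]+h,c[0]-w:c[0]+w],None,fx=4,fy=4,interpolation=cv2.INTER_CUBIC)
    z=p[2]-.031
    for (cx,cy,zz,ra,col) in ((p[0],p[1],z+.016,.062,(0,0,255)),(.471,-.0595,.063,.06,(0,255,0))):
        a=np.linspace(0,6.283,80);P=np.c_[cx+ra*np.cos(a),cy+ra*np.sin(a),0*a+zz]
        q=((proj(ca,P)-u([c[0]-w,c[1]-h])+.5)*4).astype(np.int32);cv2.polylines(g,[q],True,col,1)
    ims.append(g)
cv2.imwrite('pics/carry.png',np.hstack(ims)[:, :800] if 0 else cv2.resize(np.hstack(ims),(792,360)))
E
```

```text
7.7 [ 0.4715 -0.0598  0.2313] 55.38411140667182 0.3508970250379281 [ 0.19553519 -0.51001004 -1.48982987]
```

View pics/carry.png

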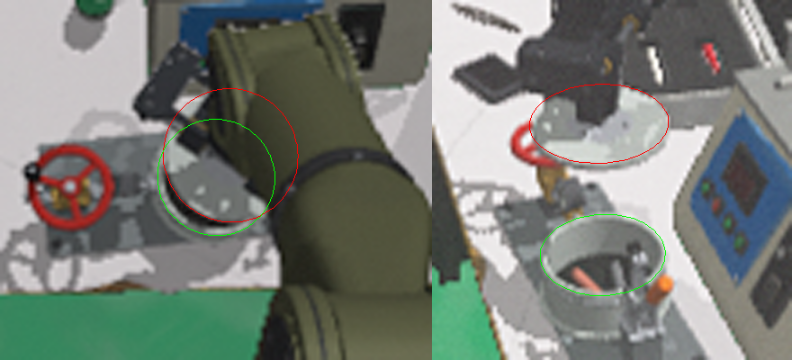

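The held lid matches the red prediction in both views, so the grasp is true. The pot rim matches the green circle. I'll lower it.

Emit:
arm_command([
  [0.02,0.03,0,0,0],
  [0.02,0.04,0,0,0],
  [0.02,0.04,0,0,0],
  [0.02,0.019,0,0,0],
  [0.02,0,0,0,0],
  [0.02,0,0,0,0],
])

```text
clock: 8.55
tool_pos: [0.4726, -0.0597, 0.1034]
eef_rot: [0.211, 0.675, -0.211, 0.675]
contact_force: [0.5, 0.3, -1.7]
opening: 0.35
```

```bash
python3 - <<'E'
from plant import r
from h import *
s=r.get_state();M,y=yaw(s);p=s['tool_pos'];print(s['clock'],p.round(4),y,s['opening'],s['contact_force'])
im,d=r.snapshot('side');im2,_=r.snapshot('top')
a=cv2.resize(im[190:280,205:295,::-1],None,fx=4.4,fy=4.4,interpolation=cv2.INTER_CUBIC)
b=cv2.resize(im2[185:275,240:330,::-1],None,fx=4.4,fy=4.4,interpolation=cv2.INTER_CUBIC)
cv2.imwrite('pics/low1.png',np.hstack([a,b]))
E
```

```text
8.55 [ 0.4726 -0.0597  0.1034] 55.335377956719135 0.3500342909246495 [ 0.54390387  0.26938745 -1.74474302]
```

View pics/low1.png

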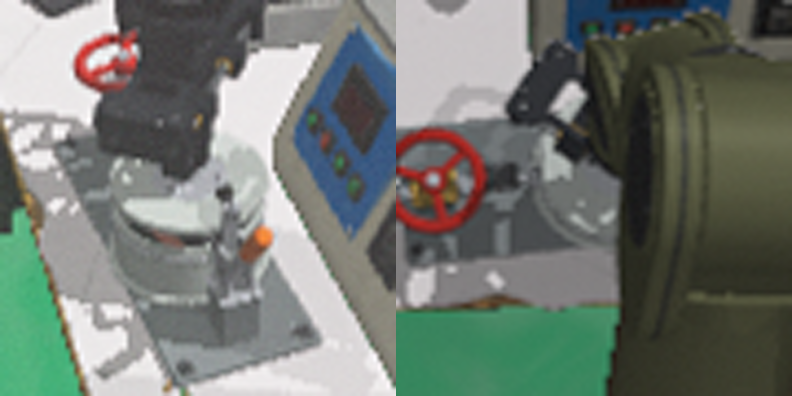

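The lid hovers centred just over the rim and is clear of the clamp arm and the machine. I'll trim x by -1.5 mm and lower.

Emit:
arm_command([
  [0.02,0.004,-0.001,-0.001,0],
  [0.02,0.004,0,0,0],
  [0.02,0.004,0,0,0],
  [0.02,0.004,0,0,0],
  [0.02,0,0,0,0],
  [0.02,0,0,0,0],
])

```text
clock: 9.4
tool_pos: [0.4707, -0.0592, 0.0867]
eef_rot: [0.21, 0.675, -0.21, 0.675]
contact_force: [-0.3, 0.5, -0.0]
opening: 0.353
```

Emit:
arm_command([
  [0.02,0.001,0,0,0],
  [0.07,0,0,0,0],
  [0.07,0,0,0,0],
  [0.07,0,0,0,0],
  [0.07,-0.03,0,0,0],
  [0.07,-0.04,0,0,0],
  [0.07,-0.04,0,0,0],
  [0.07,-0.04,0,0,0],
  [0.07,0,0,0,0],
])

```text
clock: 10.52
tool_pos: [0.4725, -0.0594, 0.2381]
eef_rot: [0.211, 0.673, -0.21, 0.677]
contact_force: [0.3, -0.8, -0.8]
opening: 0.796
```

```bash
python3 - <<'E'
from plant import r
from h import *
s=r.get_state();M,y=yaw(s);p=s['tool_pos'];print(s['clock'],p.round(4),y,s['opening'],s['contact_force'])
im,d=r.snapshot('side');ca=r.calibration('side')
P=cloud(ca,d);np.save('pics/sd.npy',d)
m=(abs(P[...,0]-.471)<.06)&(abs(P[...,1]+.06)<.06)&(abs(P[...,2]-.07)<.012)
q=P[m];A=np.c_[q[:,:2],np.ones(len(q))];co=np.linalg.lstsq(A,q[:,2],rcond=None)[0];print(m.sum(),co,np.median(q[:,2]))
g=cv2.resize(im[180:280,195:295,::-1],None,fx=5,fy=5,interpolation=cv2.INTER_CUBIC)
a=np.linspace(0,6.283,80)
C=np.array([.471,-.0595])
Q=np.c_[C[0]+.062*np.cos(a),C[1]+.062*np.sin(a),0*a+.071]
cv2.polylines(g,[((proj(ca,Q)-[195,180]+.5)*5).astype(np.int32)],True,(0,0,255),1)
cv2.imwrite('pics/seat.png',g)
E
```

```text
10.525 [ 0.4725 -0.0594  0.2381] 55.37900551583359 0.7963861788234837 [ 0.34880448 -0.84129723 -0.77824061]
562 [0.00831934 0.02123438 0.06873603] 0.07156049970079187
```

View pics/seat.png

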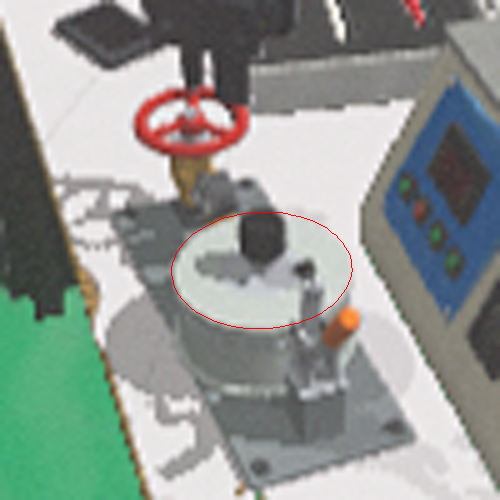

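The lid is home and level: the disc top is at about 71 mm with negligible slope, and the outline matches the red circle. Next I'll shut the fingers, turn the jaws to the unit's y and go over the clamp handle.

Emit:
arm_command([
  [0,0,0,0,-0.178],
  [0,0,0,0,-0.178],
  [0,0,0,0,-0.178],
  [0,0,0,0,-0.178],
  [0,0,-0.03,0,0],
  [0,0,-0.03,-0.001,0],
  [0,0,-0.03,-0.001,0],
  [0,0,-0.03,0,0],
  [0,0.04,0,0,0],
  [0,0.036,0,0,0],
  [0,0,0,0,0],
  [0,0,0,0,0],
])

```text
clock: 12.08
tool_pos: [0.4819, -0.1785, 0.1599]
eef_rot: [-0.038, 0.706, 0.039, 0.706]
contact_force: [0.8, 0.4, 0.4]
opening: 0.006
```

```bash
python3 - <<'E'
from plant import r
from h import *
s=r.get_state();M,y=yaw(s);p=s['tool_pos'];print(s['clock'],p.round(4),y,s['opening'],s['contact_force'])
rows(M,np.array([.4832,-.178,.158])-p,1,0)
im,d=r.snapshot('side');im2,_=r.snapshot('top')
a=cv2.resize(im[180:280,205:305,::-1],None,fx=4,fy=4,interpolation=cv2.INTER_CUBIC)
b=cv2.resize(im2[175:275,260:360,::-1],None,fx=4,fy=4,interpolation=cv2.INTER_CUBIC)
cv2.imwrite('pics/cl1.png',np.hstack([a,b]))
E
```

```text
12.075 [ 0.4819 -0.1785  0.1599] 96.2254782765904 0.005712302979782063 [0.80009103 0.4046422  0.38260944]
dw [ 0.0013  0.0005 -0.0019] -> 1 x [0, np.float64(0.0019), np.float64(0.0004), np.float64(0.0014), 0]
```

View pics/cl1.png

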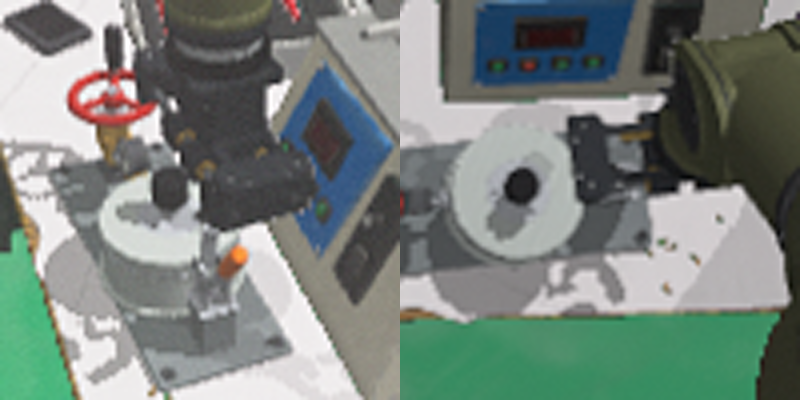

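Emit:
arm_command([
  [0,0.02,0,0.001,0],
  [0,0.0033,-0.005,0,0],
  [0,0.0033,-0.005,0,0],
  [0,0.004,-0.0044,0,0],
  [0,0.004,-0.0044,0,0],
  [0,0.0048,-0.0036,0,0],
  [0,0.0048,-0.0036,0,0],
])

```text
clock: 13.05
tool_pos: [0.4859, -0.2051, 0.1154]
eef_rot: [-0.038, 0.706, 0.038, 0.706]
contact_force: [0.3, 0.1, 1.9]
opening: 0.004
```

Emit:
arm_command([
  [0,0.0054,-0.0027,0,0],
  [0,0.0054,-0.0027,0,0],
  [0,0.0057,-0.0017,0,0],
  [0,0.0057,-0.0017,0,0],
  [0,0.006,-0.001,0,0],
  [0,0,0,0,0],
  [0,0,0,0,0],
])

```text
clock: 13.92
tool_pos: [0.4867, -0.2142, 0.088]
eef_rot: [-0.038, 0.706, 0.038, 0.706]
contact_force: [-1.1, 0.1, 9.3]
opening: 0.006
```

```bash
python3 - <<'E'
from plant import r
from h import *
s=r.get_state();M,y=yaw(s);p=s['tool_pos'];print(s['clock'],p.round(4),y,s['opening'],s['contact_force'])
im,d=r.snapshot('side');im2,_=r.snapshot('top')
a=cv2.resize(im[180:280,205:305,::-1],None,fx=4,fy=4,interpolation=cv2.INTER_CUBIC)
b=cv2.resize(im2[175:275,260:360,::-1],None,fx=4,fy=4,interpolation=cv2.INTER_CUBIC)
cv2.imwrite('pics/cl2.png',np.hstack([a,b]))
E
```

```text
13.925 [ 0.4867 -0.2142  0.088 ] 96.21330726849324 0.006241342662372469 [-1.07226295  0.06880846  9.31627844]
```

View pics/cl2.png

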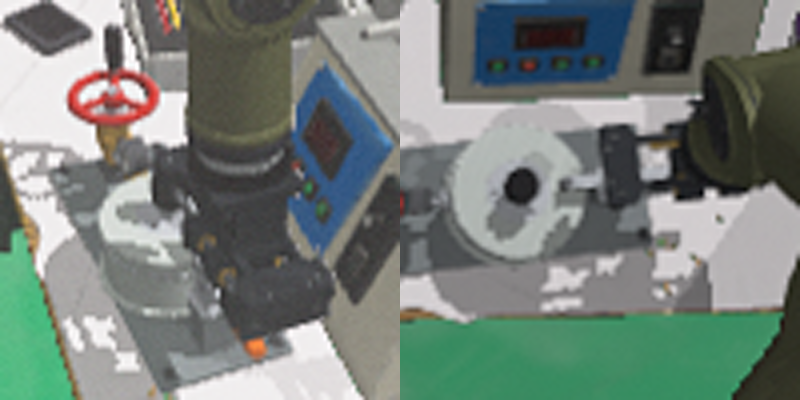

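The clamp arm lies on the lid edge (top crop (580,185)), the handle is level and 9 N says it is on its stop. I'll press a little more, then lift off and look.

Emit:
arm_command([
  [0,0.002,0,0,0],
  [0,0,0,0,0],
  [0,0,0,0,0],
  [0,-0.03,0,0,0],
  [0,-0.04,0,0,0],
  [0,-0.04,0,0,0],
  [0,-0.04,0,0,0],
  [0.05,0,0.045,0,0],
  [0.05,0,0.05,0,0],
  [0.05,0,0.05,0,0],
  [0.05,0,0,0,0],
])

```text
clock: 15.4
tool_pos: [0.4703, -0.0656, 0.2354]
eef_rot: [-0.04, 0.706, 0.042, 0.706]
contact_force: [0.3, -0.4, 0.4]
opening: 0.428
```

```bash
python3 - <<'E'
from plant import r
from h import *
s=r.get_state();M,y=yaw(s);p=s['tool_pos'];print(s['clock'],p.round(4),y,s['opening'],s['contact_force'])
im,d=r.snapshot('side');im2,d2=r.snapshot('top');cv2.imwrite('pics/s3.png',im[:,:,::-1]);cv2.imwrite('pics/t3.png',im2[:,:,::-1])
for n,I,D in(('side',im,d),('top',im2,d2)):
    P=cloud(r.calibration(n),D);hsv=cv2.cvtColor(I,cv2.COLOR_RGB2HSV)
    om=(hsv[...,0]>6)&(hsv[...,0]<18)&(hsv[...,1]>180)&(hsv[...,2]>100)&(abs(P[...,0]-.485)<.05)&(abs(P[...,1]+.2)<.08)
    if om.any(): print(n,om.sum(),P[om].mean(0).round(4),P[om].min(0).round(4),P[om].max(0).round(4))
a=cv2.resize(im[180:280,205:305,::-1],None,fx=4,fy=4,interpolation=cv2.INTER_CUBIC)
b=cv2.resize(im2[175:275,240:340,::-1],None,fx=4,fy=4,interpolation=cv2.INTER_CUBIC)
cv2.imwrite('pics/cl3.png',np.hstack([a,b]))
E
```

```text
15.4 [ 0.4703 -0.0656  0.2354] 96.68689947226349 0.42759582933362034 [ 0.33619029 -0.38802891  0.42012056]
side 20 [ 0.4905 -0.225   0.0872] [ 0.4866 -0.2457  0.0834] [ 0.496  -0.2006  0.0911]
```

View pics/cl3.png

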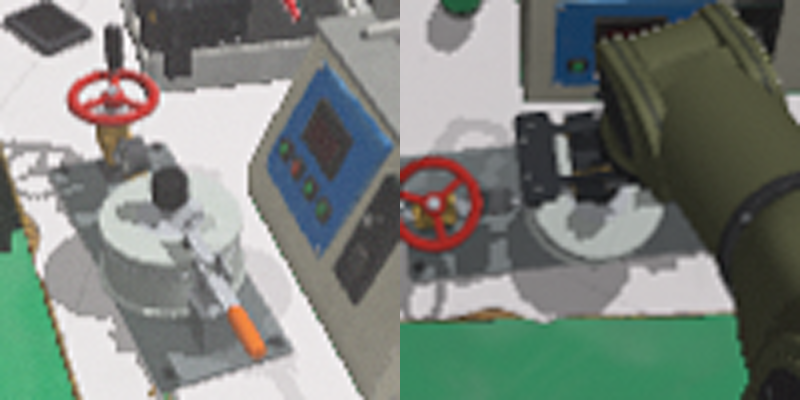

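The clamp is shut: the sleeve is level at about 87 mm, with the arm on the lid edge. Now the crank.

```bash
python3 - <<'E'
from plant import r
from h import *
s=r.get_state();M,y=yaw(s);p=s['tool_pos']
rows(M,np.array([.4635,.126,.19])-p,5,.05)
E
```

```text
dw [-0.007   0.1962 -0.045 ] -> 5 x [0.05, np.float64(0.009), np.float64(0.0392), np.float64(0.0029), 0]
```

Emit:
arm_command([
  [0.05,0.009,0.039,0.003,0],
  [0.05,0.009,0.039,0.003,0],
  [0.05,0.009,0.039,0.003,0],
  [0.05,0.009,0.039,0.003,0],
  [0.05,0.009,0.039,0.003,0],
  [0.05,0,0,0,0],
  [0.05,0,0,0,0],
])

```text
clock: 16.38
tool_pos: [0.4651, 0.1232, 0.1901]
eef_rot: [-0.038, 0.706, 0.037, 0.706]
contact_force: [-0.6, 0.5, -0.1]
opening: 0.566
```

```bash
python3 - <<'E'
from plant import r
from h import *
s=r.get_state();M,y=yaw(s);p=s['tool_pos'];print(s['clock'],p.round(4),y,s['opening'])
rows(M,np.array([.4635,.126,.113])-p,4,.05)
im,d=r.snapshot('side');im2,_=r.snapshot('top')
a=cv2.resize(im[150:230,190:270,::-1],None,fx=5,fy=5,interpolation=cv2.INTER_CUBIC)
b=cv2.resize(im2[180:260,205:285,::-1],None,fx=5,fy=5,interpolation=cv2.INTER_CUBIC)
cv2.imwrite('pics/v1.png',np.hstack([a,b]))
E
```

```text
16.375 [0.4651 0.1232 0.1901] 96.04408982400889 0.5662829254695312
dw [-0.0016  0.0028 -0.0771] -> 4 x [0.05, np.float64(0.0193), np.float64(0.0008), np.float64(-0.0003), 0]
```

View pics/v1.png

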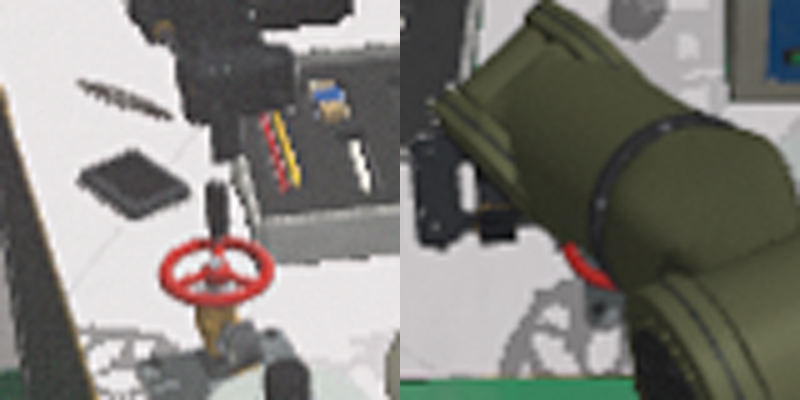

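```bash
python3 - <<'E'
from plant import r
from h import *
c=r.calibration('side');s=r.get_state()
for P in ([.4635,.126,.149],[.4635,.126,.130],[.4715,.126,.130],s['tool_pos']): print(P,((proj(c,P)-[190,150]+.5)*5).round(0))
E
```

```text
[0.4635, 0.126, 0.149] [[212. 185.]]
[0.4635, 0.126, 0.13] [[214. 206.]]
[0.4715, 0.126, 0.13] [[224. 204.]]
[0.46518468 0.1230076  0.19032779] [[213. 139.]]
```

Emit:
arm_command([
  [0.05,0.019,0.001,0,0],
  [0.05,0.019,0.001,0,0],
  [0.05,0.019,0.001,0,0],
  [0.05,0.02,0,0,0],
  [0.05,0,0,0,0],
  [0.01,0,0,0,0],
  [0.01,0,0,0,0],
  [0.01,0,0,0,0],
  [0.01,0,0,0,0],
  [0.01,0,0,0,0],
  [0.01,0,0,0,0],
], force=30)

```text
clock: 17.85
tool_pos: [0.4645, 0.1275, 0.1138]
eef_rot: [-0.038, 0.706, 0.038, 0.706]
contact_force: [-1.3, -2.6, 5.7]
opening: 0.191
```

```bash
python3 - <<'E'
from plant import r
from h import *
s=r.get_state();M,y=yaw(s);p=s['tool_pos'];print(s['clock'],p.round(4),y,s['opening']*88.1,s['contact_force'],s['q'].round(2))
A=np.array([.4557,.089]);v=p[:2]-A;print(np.linalg.norm(v),np.degrees(np.arctan2(v[1],v[0])))
im,d=r.snapshot('side');im2,_=r.snapshot('top')
a=cv2.resize(im[150:230,190:270,::-1],None,fx=5,fy=5,interpolation=cv2.INTER_CUBIC)
cv2.imwrite('pics/v2.png',a)
E
```

```text
17.85 [0.4645 0.1275 0.1138] 96.1641481861927 16.82269095920855 [-1.32939513 -2.59175013  5.73061345] [-0.2   0.73 -0.26  2.1   0.5   0.37  0.81]
0.039499458378734066 77.1460789393994
```

View pics/v2.png

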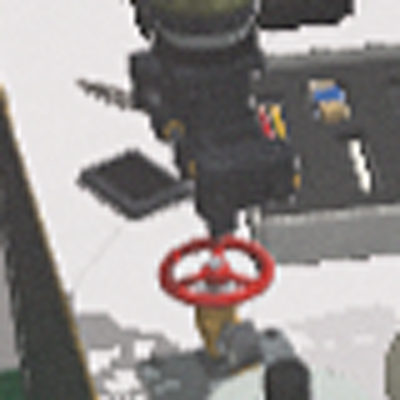

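```bash
python3 - <<'E'
import numpy as np
def arc(a,b,n):
    t=np.radians(np.linspace(a,b,n+1));y=38*np.sin(t);z=38*np.cos(t)
    print(a,b,[[.01,0,round(float(p)/1000,4),round(float(q)/1000,4),0] for p,q in zip(np.diff(y),np.diff(z))])
arc(71,-94,11);arc(-94,-178,6)
E
```

```text
71 -94 [[0.01, 0, -0.0044, 0.0089, 0], [0.01, 0, -0.0066, 0.0074, 0], [0.01, 0, -0.0083, 0.0055, 0], [0.01, 0, -0.0094, 0.0031, 0], [0.01, 0, -0.0099, 0.0006, 0], [0.01, 0, -0.0097, -0.002, 0], [0.01, 0, -0.0089, -0.0044, 0], [0.01, 0, -0.0074, -0.0066, 0], [0.01, 0, -0.0055, -0.0083, 0], [0.01, 0, -0.0031, -0.0094, 0], [0.01, 0, -0.0006, -0.0099, 0]]
-94 -178 [[0.01, 0, 0.0018, -0.0091, 0], [0.01, 0, 0.0039, -0.0084, 0], [0.01, 0, 0.0058, -0.0072, 0], [0.01, 0, 0.0074, -0.0056, 0], [0.01, 0, 0.0085, -0.0036, 0], [0.01, 0, 0.0091, -0.0014, 0]]
```

Emit:
arm_command([
  [0.01,0,-0.0044,0.0089,0],
  [0.01,0,-0.0066,0.0074,0],
  [0.01,0,-0.0083,0.0055,0],
  [0.01,0,-0.0094,0.0031,0],
  [0.01,0,-0.0099,0.0006,0],
  [0.01,0,-0.0097,-0.002,0],
  [0.01,0,0,0,0],
])

```text
clock: 18.82
tool_pos: [0.4917, 0.0825, 0.1138]
eef_rot: [-0.038, 0.707, 0.038, 0.705]
contact_force: [-3.2, -0.7, 8.0]
opening: 0.195
```

```bash
cat > st.py <<'E'
from plant import r
from h import *
s=r.get_state();M,y=yaw(s);p=s['tool_pos'];f=s['contact_force']
A=np.array([.4557,.089]);v=p[:2]-A;w=np.degrees(np.arctan2(v[1],v[0]))
e=v/np.linalg.norm(v)
print(s['clock'],p.round(4),'op',round(s['opening']*88.1,1),'r',np.linalg.norm(v).round(4),'psi(unit)',(w-5.9).round(1),'F rad',(f[:2]@e).round(1),'F ccw',(f[:2]@[-e[1],e[0]]).round(1),'fz',f[2].round(1),'jaw',round(y,1))
E
python3 st.py
```

```text
18.825 [0.4917 0.0825 0.1138] op 17.2 r 0.0366 psi(unit) -16.2 F rad -3.1 F ccw -1.2 fz 8.0 jaw 96.2
```

Emit:
arm_command([
  [0.01,-0.001,-0.0089,-0.0044,0],
  [0.01,0,-0.0074,-0.0066,0],
  [0.01,0,-0.0055,-0.0083,0],
  [0.01,0,-0.0031,-0.0094,0],
  [0.01,0,-0.0006,-0.0099,0],
  [0.01,0,0.0018,-0.0091,0],
  [0.01,0,0.0039,-0.0084,0],
  [0.01,0,0.0058,-0.0072,0],
  [0.01,0,0.0074,-0.0056,0],
  [0.01,0,0,0,0],
])

```text
clock: 20.08
tool_pos: [0.4232, 0.0695, 0.1142]
eef_rot: [-0.039, 0.707, 0.039, 0.705]
contact_force: [-2.4, 0.3, -13.4]
opening: 0.194
```

```bash
python3 st.py
```

```text
20.075 [0.4232 0.0695 0.1142] op 17.1 r 0.0379 psi(unit) -154.9 F rad 1.9 F ccw -1.5 fz -13.4 jaw 96.3
```

Emit:
arm_command([
  [0.01,0.0006,0.0085,-0.0036,0],
  [0.01,0,0.0091,-0.0014,0],
  [0.01,0,0,0,0],
  [0.01,0,0,0,0],
])

```text
clock: 20.58
tool_pos: [0.4169, 0.0866, 0.114]
eef_rot: [-0.039, 0.707, 0.039, 0.705]
contact_force: [-6.2, -1.1, -3.0]
opening: 0.193
```

```bash
python3 st.py
```

```text
20.575 [0.4169 0.0866 0.114 ] op 17.0 r 0.0388 psi(unit) -182.4 F rad 6.3 F ccw 0.7 fz -3.0 jaw 96.3
```

Emit:
arm_command([
  [0.01,0,0.002,0.0005,0],
  [0.01,0,0.002,0,0],
  [0.01,0,0,0,0],
])

```text
clock: 20.95
tool_pos: [0.4169, 0.0869, 0.114]
eef_rot: [-0.039, 0.707, 0.036, 0.705]
contact_force: [-4.0, -6.9, -3.8]
opening: 0.195
```

```bash
python3 st.py
```

```text
20.95 [0.4169 0.0869 0.114 ] op 17.2 r 0.0389 psi(unit) -182.8 F rad 4.3 F ccw 6.6 fz -3.8 jaw 96.1
```

Emit:
arm_command([
  [0.01,0,0.003,0,0],
  [0.01,0,0,0,0],
  [0.01,0,0,0,0],
])

```text
clock: 21.32
tool_pos: [0.4168, 0.0871, 0.114]
eef_rot: [-0.039, 0.708, 0.033, 0.705]
contact_force: [-1.3, -13.0, -2.5]
opening: 0.189
```

```bash
python3 st.py; python3 - <<'E'
import numpy as np
def arc(a,b,n):
    t=np.radians(np.linspace(a,b,n+1));y=38*np.sin(t);z=38*np.cos(t)
    print(a,b,[[.01,0,round(float(p)/1000,4),round(float(q)/1000,4),0] for p,q in zip(np.diff(y),np.diff(z))])
arc(-180,-0,12);arc(0,180,12)
E
```

```text
21.325 [0.4168 0.0871 0.114 ] op 16.7 r 0.039 psi(unit) -183.1 F rad 1.9 F ccw 12.9 fz -2.5 jaw 95.9
-180 0 [[0.01, 0, -0.0098, 0.0013, 0], [0.01, 0, -0.0092, 0.0038, 0], [0.01, 0, -0.0079, 0.006, 0], [0.01, 0, -0.006, 0.0079, 0], [0.01, 0, -0.0038, 0.0092, 0], [0.01, 0, -0.0013, 0.0098, 0], [0.01, 0, 0.0013, 0.0098, 0], [0.01, 0, 0.0038, 0.0092, 0], [0.01, 0, 0.006, 0.0079, 0], [0.01, 0, 0.0079, 0.006, 0], [0.01, 0, 0.0092, 0.0038, 0], [0.01, 0, 0.0098, 0.0013, 0]]
0 180 [[0.01, 0, 0.0098, -0.0013, 0], [0.01, 0, 0.0092, -0.0038, 0], [0.01, 0, 0.0079, -0.006, 0], [0.01, 0, 0.006, -0.0079, 0], [0.01, 0, 0.0038, -0.0092, 0], [0.01, 0, 0.0013, -0.0098, 0], [0.01, 0, -0.0013, -0.0098, 0], [0.01, 0, -0.0038, -0.0092, 0], [0.01, 0, -0.006, -0.0079, 0], [0.01, 0, -0.0079, -0.006, 0], [0.01, 0, -0.0092, -0.0038, 0], [0.01, 0, -0.0098, -0.0013, 0]]
```

The stop is reached: +7 mm commanded gave under 0.6 mm of motion, and 13 N pushes back. Now two turns anticlockwise, starting by taking back the wind-up.

Emit:
arm_command([
  [0.01,0,-0.006,0,0],
  [0.01,0,-0.0098,0.0013,0],
  [0.01,0,-0.0092,0.0038,0],
  [0.01,0,-0.0079,0.006,0],
  [0.01,0,-0.006,0.0079,0],
  [0.01,0,-0.0038,0.0092,0],
  [0.01,0,-0.0013,0.0098,0],
  [0.01,0,0,0,0],
])

```text
clock: 22.32
tool_pos: [0.4637, 0.054, 0.1141]
eef_rot: [-0.037, 0.704, 0.039, 0.708]
contact_force: [2.4, -2.8, -6.9]
opening: 0.193
```

```bash
python3 st.py
```

```text
22.325 [0.4637 0.054  0.1141] op 17.0 r 0.0359 psi(unit) -83.0 F rad 3.2 F ccw 1.7 fz -6.9 jaw 96.2
```

Emit:
arm_command([
  [0.01,0.0003,0.0013,0.0098,0],
  [0.01,0,0.0038,0.0092,0],
  [0.01,0,0.006,0.0079,0],
  [0.01,0,0.0079,0.006,0],
  [0.01,0,0.0092,0.0038,0],
  [0.01,0,0.0098,0.0013,0],
  [0.01,0,0,0,0],
])

```text
clock: 23.2
tool_pos: [0.4923, 0.0965, 0.1138]
eef_rot: [-0.039, 0.707, 0.039, 0.705]
contact_force: [-7.1, -0.3, 6.6]
opening: 0.198
```

```bash
python3 st.py; python3 - <<'E'
from scipy.optimize import least_squares
import numpy as np
P=np.array([(.4645,.1275),(.4917,.0825),(.4232,.0695),(.4168,.0871),(.4637,.054)])
s=least_squares(lambda c:np.linalg.norm(P-c,axis=1)-.038,[.455,.089]);print(s.x,s.fun)
E
```

```text
23.2 [0.4923 0.0965 0.1138] op 17.4 r 0.0374 psi(unit) 5.7 F rad -7.0 F ccw 1.2 fz 6.6 jaw 96.3
[0.45461602 0.0908555 ] [-4.59174742e-05  1.36300173e-05 -1.28487160e-05  2.04022362e-06
 -4.15136983e-05]
```

```bash
sed -i 's/\[.4557,.089\]/[.4546,.0909]/; s/w-5.9/w-5.7/' st.py; python3 st.py
```

```text
23.2 [0.4923 0.0965 0.1138] op 17.4 r 0.0381 psi(unit) 2.7 F rad -7.0 F ccw 0.8 fz 6.6 jaw 96.3
```

Emit:
arm_command([
  [0.01,-0.0003,0.0098,-0.0023,0],
  [0.01,0,0.0092,-0.0038,0],
  [0.01,0,0.0079,-0.006,0],
  [0.01,0,0.006,-0.0079,0],
  [0.01,0,0.0038,-0.0092,0],
  [0.01,0,0.0013,-0.0098,0],
  [0.01,0,-0.0013,-0.0098,0],
  [0.01,0,-0.0038,-0.0092,0],
  [0.01,0,-0.006,-0.0079,0],
  [0.01,0,-0.0079,-0.006,0],
  [0.01,0,-0.0092,-0.0038,0],
  [0.01,0,-0.0098,-0.0013,0],
])

```text
clock: 24.7
tool_pos: [0.4168, 0.0862, 0.1139]
eef_rot: [-0.038, 0.707, 0.038, 0.706]
contact_force: [-0.5, 1.9, 3.1]
opening: 0.191
```

```bash
python3 st.py
```

```text
24.7 [0.4168 0.0862 0.1139] op 16.8 r 0.0381 psi(unit) -178.6 F rad 0.3 F ccw -2.0 fz 3.1 jaw 96.2
```

One turn is open (psi -178.6°, so +1.4°). Second turn.

Emit:
arm_command([
  [0.01,0,-0.0098,0.0013,0],
  [0.01,0,-0.0092,0.0038,0],
  [0.01,0,-0.0079,0.006,0],
  [0.01,0,-0.006,0.0079,0],
  [0.01,0,-0.0038,0.0092,0],
  [0.01,0,-0.0013,0.0098,0],
  [0.01,0,0.0013,0.0098,0],
  [0.01,0,0.0038,0.0092,0],
  [0.01,0,0.006,0.0079,0],
  [0.01,0,0.0079,0.006,0],
  [0.01,0,0.0092,0.0038,0],
  [0.01,0,0.0098,0.0013,0],
])

```text
clock: 26.2
tool_pos: [0.4925, 0.0943, 0.1137]
eef_rot: [-0.039, 0.707, 0.037, 0.705]
contact_force: [-5.2, -2.7, 8.4]
opening: 0.195
```

```bash
python3 st.py
```

```text
26.2 [0.4925 0.0943 0.1137] op 17.2 r 0.0381 psi(unit) -0.6 F rad -5.4 F ccw -2.2 fz 8.4 jaw 96.2
```

Emit:
arm_command([
  [0.01,0,0.0098,-0.0013,0],
  [0.01,0,0.0092,-0.0038,0],
  [0.01,0,0.0079,-0.006,0],
  [0.01,0,0.006,-0.0079,0],
  [0.01,0,0.0038,-0.0092,0],
  [0.01,0,0.0013,-0.0098,0],
  [0.01,0,-0.0013,-0.0098,0],
  [0.01,0,-0.0038,-0.0092,0],
  [0.01,0,-0.006,-0.0079,0],
  [0.01,0,-0.0079,-0.006,0],
  [0.01,0,-0.0092,-0.0038,0],
  [0.01,0,-0.0098,-0.0013,0],
])

```text
clock: 27.7
tool_pos: [0.4168, 0.086, 0.1138]
eef_rot: [-0.038, 0.707, 0.038, 0.706]
contact_force: [-0.5, 1.5, 4.9]
opening: 0.196
```

Emit:
arm_command([
  [0.01,0,0,0,0],
  [0.01,0,0,0,0],
  [0.01,0,0,0,0],
])

```text
clock: 28.08
tool_pos: [0.417, 0.0846, 0.1138]
eef_rot: [-0.038, 0.707, 0.036, 0.705]
contact_force: [-0.4, -2.1, 6.7]
opening: 0.194
```

```bash
python3 st.py; python3 - <<'E'
from plant import r
from h import *
im,d=r.snapshot('side');im2,d2=r.snapshot('top')
P=cloud(r.calibration('side'),d);hsv=cv2.cvtColor(im,cv2.COLOR_RGB2HSV)
om=(hsv[...,0]>6)&(hsv[...,0]<18)&(hsv[...,1]>180)&(hsv[...,2]>100)&(abs(P[...,0]-.485)<.05)&(abs(P[...,1]+.2)<.08)
print(om.sum(),P[om].mean(0).round(4))
cv2.imwrite('pics/end.png',np.hstack([cv2.resize(im[150:280,170:300,::-1],(390,390),interpolation=cv2.INTER_CUBIC),cv2.resize(im2[150:280,150:280,::-1],(390,390),interpolation=cv2.INTER_CUBIC)]))
E
```

```text
28.075 [0.417  0.0846 0.1138] op 17.1 r 0.0381 psi(unit) -176.2 F rad 0.8 F ccw 2.0 fz 6.7 jaw 96.1
17 [ 0.4907 -0.2269  0.0875]
```

View pics/end.png

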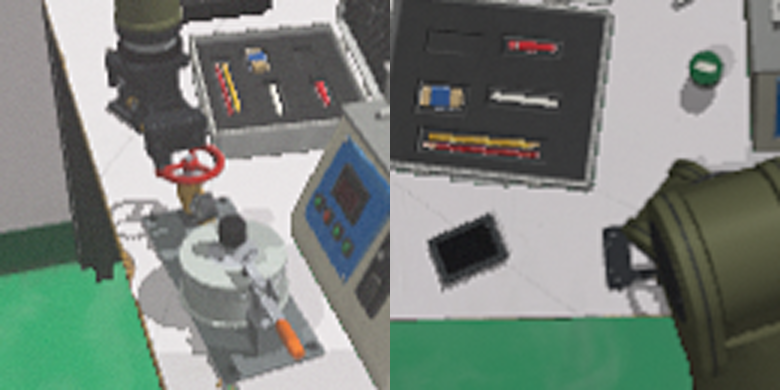

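The valve is about 3.8° past two turns. I'll trim it back slightly.

Emit:
arm_command([
  [0.01,0,0.003,0,0],
  [0.01,0,0,0,0],
  [0.01,0,0,0,0],
  [0.01,0,0,0,0],
])

```text
clock: 28.68
tool_pos: [0.4166, 0.0881, 0.1138]
eef_rot: [-0.039, 0.707, 0.037, 0.705]
contact_force: [-1.7, -0.5, 6.3]
opening: 0.191
```

```bash
python3 st.py
```

```text
28.675 [0.4166 0.0881 0.1138] op 16.8 r 0.0381 psi(unit) -181.4 F rad 1.8 F ccw 0.4 fz 6.3 jaw 96.1
```

```bash
python3 - <<'E'
from plant import r
print(r.finish_job(), r.get_state()['tool_pos'])
E
```

```text
the job is handed in; nothing more can be done
the job is handed in; nothing more can be done
```

I set the lid on the pot, shut the clamp on it, closed the valve and opened it again by two turns. The job is handed in at about 29 s with the fingers still on the crank. No verdict was reported.

- **Lid:** after release the disc top measured about 71 mm with only a slight slope. Its outline matched the pot's axis in the side view.
- **Clamp:** in the last picture the sleeve is level at about 87 mm and the arm lies on the lid's edge. The target for the pressing point was 88 mm.
- **Valve closed:** at the stop, 7 mm of commanded motion moved the handle less than 1 mm, with 13 N pushing back.
- **Valve open:** the first landing was about 4° past two turns, so I trimmed it back. It now reads about 1.4° short of two turns, against a limit of 15°.
- **Grip:** 30 N is commanded and the opening is about 17 mm on the 18 mm handle.
- **Bystanders:** the tile and parts pot look untouched in the last picture. The tweezers were out of frame in that crop, but the arm never worked near them.

My first camera estimate of the valve axis was about 2 mm off. I corrected it with a circle fitted to the handle positions during the first turns.

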